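# Make up two weighing kits

### The job

Make up the two weighing kits from the stock standing in the open middle of the worktop (not the vials at the back wall or the jars at the far left): in the long tray with three equal compartments stand the larger brass weight in the middle compartment and one of the two white-capped vials in each end compartment; in the short tray with two unequal compartments stand the screw-capped jar in the larger compartment and the smaller brass weight in the smaller one. Everything ends standing upright on the floor of its own compartment, released; never tip over a vial or the jar on the way, and leave the pen, the marker and the tweezers where they lie.

Things in the scene. Friction and masses are not known exactly. Their poses are not given: they have to be found in the camera images.
- long_tray: Plain grey plastic tray, fixed to the worktop, open on top; floor 4 mm thick, outer and dividing walls 4 mm thick and 12 mm high (from the worktop). Its long side runs along its own y. Origin: centre of its underside, on the worktop. Outside 88 mm (x) by 166 mm (y). Three equal compartments in a row along y, each 80 mm (x) by 50 mm (y) inside, with centres at y = -54, 0 and +54 mm, x = 0; the two end ones are equivalent. Its yaw varies up to 17 degrees either way.
- short_tray: Plain grey plastic tray, fixed to the worktop, open on top; floor 4 mm thick, outer and dividing walls 4 mm thick and 12 mm high (from the worktop). Its long side runs along its own y. Origin: centre of its underside, on the worktop. Outside 88 mm (x) by 138 mm (y). Two compartments: the larger is 80 mm (x) by 76 mm (y) inside, centre at x = 0, y = -27 mm; the smaller is 80 mm (x) by 50 mm (y) inside, centre at x = 0, y = +40 mm. Its yaw varies up to 17 degrees either way.
- vial_1: One of two alike glass sample vials with white screw caps, standing upright: 21 mm diameter, 45 mm tall, body about 34 mm then cap, about 22 g. The two are interchangeable; they stand in the open middle of the worktop (other vials by the back wall are no part of the job). Origin: centre of its underside, z up along the vial.
- vial_2: One of two alike glass sample vials with white screw caps, standing upright: 21 mm diameter, 45 mm tall, body about 34 mm then cap, about 22 g. The two are interchangeable; they stand in the open middle of the worktop (other vials by the back wall are no part of the job). Origin: centre of its underside, z up along the vial.
- large_weight: The larger brass weight, a cylinder with a knob on top, standing: 25 mm diameter, 41 mm tall (cylinder part about 28 mm), 100 g. Origin: centre of its underside, z up.
- small_weight: The smaller brass weight, same shape: 17 mm diameter, 30 mm tall (cylinder part about 19 mm), 20 g. Origin: centre of its underside, z up.
- jar: Closed plastic jar with a screw cap (the cap stays on), standing: 47 mm diameter, 83 mm tall, the top 19 mm being the cap of 40 mm diameter, about 120 g. Origin: centre of its underside, z up. It is the only jar on the open middle of the worktop.
- pen: Pen lying flat, bystander: 145 mm long along its own y, 12 mm wide, 9 mm high. Origin: centre of its underside.
- marker: Marker lying flat, bystander: 135 mm long along its own y, 17 mm thick. Origin: centre of its underside.
- tweezers: Steel tweezers lying flat, bystander: 131 mm long along their own y, 13 mm wide, 7 mm high. Origin: centre of their underside.
There are look-alikes about, which are no part of the job. What is shaped like the vial_2 but black is not meant.

How it is judged:
At the end, for the whole second after the job is handed in: Each thing stands upright (within 0.12 rad) on the floor of its compartment, released and at rest: larger weight middle and vials at the ends of the long tray; jar in the larger, smaller weight in the smaller compartment of the short tray (centre within 18 mm of the compartment's along the tray) (x of large_weight in the frame of long_tray between -0.033 and 0.033 m and y of large_weight in the frame of long_tray between -0.018 and 0.018 m and z of large_weight in the frame of long_tray below 0.008 m and (((x of vial_1 in the frame of long_tray between -0.033 and 0.033 m and y of vial_1 in the frame of long_tray between 0.036 and 0.072 m and z of vial_1 in the frame of long_tray below 0.008 m) and (x of vial_2 in the frame of long_tray between -0.033 and 0.033 m and y of vial_2 in the frame of long_tray between -0.072 and -0.036 m and z of vial_2 in the frame of long_tray below 0.008 m)) or ((x of vial_1 in the frame of long_tray between -0.033 and 0.033 m and y of vial_1 in the frame of long_tray between -0.072 and -0.036 m and z of vial_1 in the frame of long_tray below 0.008 m) and (x of vial_2 in the frame of long_tray between -0.033 and 0.033 m and y of vial_2 in the frame of long_tray between 0.036 and 0.072 m and z of vial_2 in the frame of long_tray below 0.008 m))) and x of jar in the frame of short_tray between -0.02 and 0.02 m and y of jar in the frame of short_tray between -0.045 and -0.009 m and z of each of jar, small_weight in the frame of short_tray below 0.008 m and x of small_weight in the frame of short_tray between -0.035 and 0.035 m and y of small_weight in the frame of short_tray between 0.022 and 0.058 m and angle between each of vial_1, vial_2, large_weight, small_weight, jar's own z axis and vertical below 0.12 rad and linear speed of each of vial_1, vial_2, large_weight, small_weight, jar below 0.02 m/s); the robot touches nothing.
It fails at once if a vial or the jar is tipped over (past 45 degrees) (angle between any of vial_1, vial_2, jar's own z axis and vertical above 0.785 rad).
It fails at once if the pen, the marker or the tweezers are moved more than 30 mm (distance of any of pen, marker, tweezers from where it was at the start of the episode above 0.03 m).
It also fails if it takes over 128 s, if anything falls off the work surface, if the arm or the gripper's body presses on something with over 40 N, if the wrist force passes 120 N, or if a joint passes its speed limit or range.

### The arm

A 7-joint arm with a two-finger parallel gripper is mounted at the origin on a cart in front of the work surface, level with it; the furniture and walls round the work are solid. World frame = base frame: x ahead of the robot, y to its left, z up, the work surface at z = 0. Lengths are in m, angles in rad, forces in N, time in s.
With the tool pointing down it reaches from about 0.425 to 0.925 m from the base axis. Payload 6.8 kg.
Tool frame: the origin (TCP) lies at the very end of the fingers, on their centre line; the grasp point (between the pads) lies 19 mm behind it; z points along the fingers, x is the direction in which the jaws open and shut, and the axes are right-handed (so a half turn about z gives the same grasp; the last joint's range is limited). The gripper opens to 85 mm and grips with 20 to 120 N. Pads are 22 mm wide; open, the fingers measure 114 mm over their backs; the gripper's body (76 mm by 85 mm) begins 54 mm behind the grasp point. The pads swing forward as they close: fully open they stand 13 mm farther back than shut.
Start: joints at [1.035, 0.477, 0.022, 1.555, -0.011, 1.109, -0.083], TCP at [0.28, -0.614, 0.231] pointing down, gripper open.
Joint ranges: [-2.96, 2.96], [-0.34, 2.1], [-1.41, 1.46], [0.24, 2.44], [-1.37, 4.51], [0.17, 1.92], [-2.96, 2.96]. Speed limits (rad/s): [2.39, 2.39, 3.14, 3.14, 3.14, 3.14, 3.14].

### API

Orientations are given as a rotation vector (axis times angle).
In Python, from bench import get_obs, imaging, hand_in gives the robot as it stands.
- The arm moves only by the tool send_rows, never from a script. Its argument "motion" is a list of rows, each an object with "dp": the shift along the world's x, y, z in m, a list of three; "rot": the turn, a rotation vector about the world's x, y, z in rad, a list of three; "grip": the finger opening in m, from 0 to 0.0854. In form: [{"dp": [dx, dy, dz], "rot": [ax, ay, az], "grip": grip}, ...]. A call has 1 to 20 rows; each row shifts and turns the pose as measured when the row begins; what a row does not reach is not made up. A row lasts 1/8 s, in which the tool goes at most 62.5 mm and 10.7 degrees, less where a joint would pass 70% of its speed; a pose out of reach is approached as far as the arm can. A call is refused whole if a number of a shift passes 0.0625 or a number of a turn 0.188, either way. A call with a gripper value outside its range is refused whole. The fingers move at their own pace and stop on an object; "grip_force" is the grip in N (left out, the last holds). Time passes only in rows, so rows that do not move let the fingers close. It gives the time, the measured TCP pose, the force and the opening at its end, in the units of the state.
- get_obs(): the state, without advancing time (a new reading comes with each control period).
- imaging.grab_frame(name): name is "scene" or "top"; returns a dict with "img" (384x512x3 uint8, red, green, blue), "fx", "fy", "cx", "cy" (pixels), "D" ([k1, k2, p1, p2, k3] as OpenCV has them; the pictures are not rectified), "R" (3x3) and "t" (3): a world point X has camera coordinates R X + t. Camera axes: x right, y down, z forward; pixel columns grow to the right and rows downward; lengths in m; the calibration is good to about 2 mm. A picture is of the moment at which its call begins. There is no depth.
- hand_in(): hands the job in, once; it reports no verdict.
The state is a dict: "clock": time; "joints": joint angles; "qvel": joint speeds; "tau": joint torques, N m; "tcp_pos": TCP position; "orientation": TCP orientation; "contact_force": force on the tool from outside, world axes, zero at the start; "moment": the same for the moment, N m; "grip_width": finger opening in m.
Only numpy, scipy, OpenCV 4.12 (cv2) and the standard library are available. Lean on these libraries where they do the work, as an engineer would, in place of code of your own. Each camera call takes 0.05 s, during which the arm holds its last target. There are 200 camera calls.

## Working session

There is one attempt and no reset: what is moved stays moved. The work goes in short steps, Python scripts to look and compute and a tool call to move; the robot and the scene stay as the last step left them, time stands still between calls to the robot, and variables do not carry over. Pictures are saved under pics/ and viewed, about 12 in all and at most 16, crops included, and the job is handed in when it is done.

Besides the shell and the picture viewer there is one more tool, called after "Emit:" as name(argument=value, ...), one argument or row to a line, values as JSON. send_rows: Moves the arm, as the interface text tells. Its arguments: {"type":"object","properties":{"motion":{"type":"array","items":{"type":"object","properties":{"dp":{"type":"array","items":{"type":"number"}},"rot":{"type":"array","items":{"type":"number"}},"grip":{"type":"number"}}}},"grip_force":{"type":"number"}},"required":["motion"]}

```bash
mkdir -p pics; python3 - <<'E'
from bench import get_obs, imaging
import cv2, pickle, numpy as np
print(get_obs())
for n in("scene","top"):
    f=imaging.grab_frame(n); pickle.dump(f,open(n+"0.pkl","wb"))
    print(n,f["fx"],f["cx"],f["cy"],f["D"],-np.array(f["R"]).T@f["t"],f["R"])
    cv2.imwrite(f"pics/{n}0.png",cv2.resize(f["img"][:,:,::-1],(800,600),interpolation=cv2.INTER_CUBIC))
E
```

```text
{'clock': 0.0, 'joints': array([ 1.0349032 ,  0.47782166,  0.02234043,  1.55645477, -0.01149992,
        1.10929729, -0.08310803]), 'qvel': array([-1.46235249e-03,  1.24574950e-03,  7.47718341e-05, -1.27225660e-03,
        1.01007412e-04, -5.40824170e-04, -4.85204041e-04]), 'tau': array([ 4.05585752e-04, -5.96442211e+01,  1.60792116e+00, -2.81187648e+01,
        1.24333519e-02,  9.39110178e-03,  8.56535962e-06]), 'tcp_pos': array([ 0.27977193, -0.61363648,  0.23030987]), 'orientation': array([-2.64162919e+00,  1.69877877e+00,  2.55848292e-03]), 'contact_force': array([ 0.07081608, -0.02382906, -0.03556202]), 'moment': array([-0.01835153, -0.00398935,  0.00046278]), 'grip_width': 0.0856943571122066}
scene 483.4695221947844 264.6073348000534 191.07404849509598 [-0.03982754  0.          0.          0.          0.        ] [0.05111031 0.90446024 0.51626049] [[-0.84226868 -0.53902606  0.00586303]
 [-0.22114625  0.3355977  -0.91567927]
 [ 0.49160737 -0.77254456 -0.40186702]]
top 494.2150956815097 261.73257599115897 198.03539535293004 [-0.12778342  0.          0.          0.          0.        ] [ 0.26869992 -0.00473445  1.5149216 ] [[-0.01114587 -0.99992824 -0.00439167]
 [-0.97751522  0.0118207  -0.21053329]
 [ 0.2105701   0.00194634 -0.97757682]]
```

View pics/scene0.png

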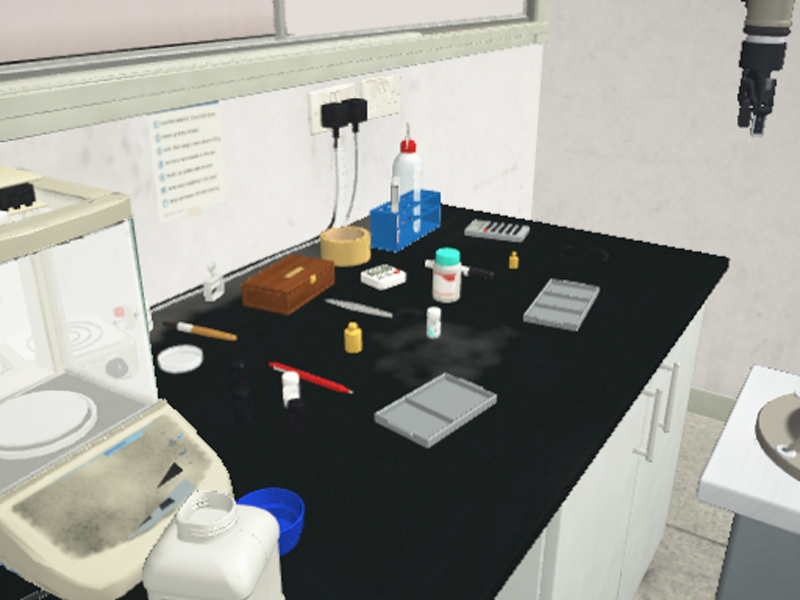

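View pics/top0.png

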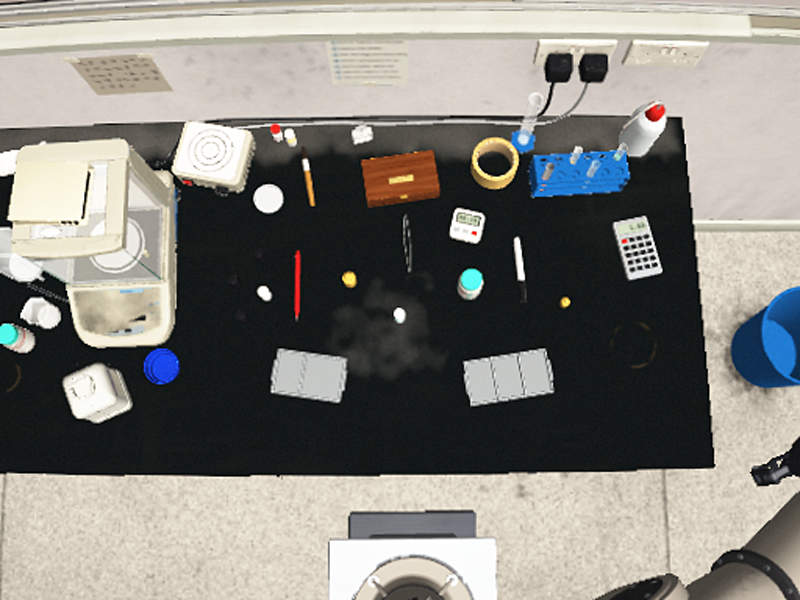

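The pictures show these candidates (top0 at 800x600):
- **White-capped vials:** (264,293) and (400,315). Not meant are the red and white ones at the back wall (277,132) and (290,137), and the black ones near (235,280), (240,315) and (260,253).
- **Jar:** (470,283). The jar at the far left (12,337) is not meant.
- **Brass weights:** large (349,280), small (565,302).
- **Trays:** short (309,375), long (508,376).

Next I check these in one crop and measure them.

```bash
cat > h.py <<'E'
import cv2, numpy as np, pickle
def load(n): return pickle.load(open(n,"rb"))
def K(f): return np.array([[f["fx"],0,f["cx"]],[0,f["fy"],f["cy"]],[0,0,1]])
def ray(f,uv):
    p=cv2.undistortPoints(np.array(uv,float).reshape(-1,1,2),K(f),np.array(f["D"])).reshape(-1,2)
    R=np.array(f["R"]);return -R.T@np.array(f["t"]), np.c_[p,np.ones(len(p))]@R
def plane(f,uv,z):
    c,d=ray(f,uv); return c+d*((z-c[2])/d[:,2])[:,None]
def proj(f,X):
    R=np.array(f["R"]);return cv2.projectPoints(np.array(X,float).reshape(-1,1,3),cv2.Rodrigues(R)[0],np.array(f["t"],float),K(f),np.array(f["D"]))[0].reshape(-1,2)
E
python3 - <<'E'
from h import *
f=load("top0.pkl"); im=f["img"]
hsv=cv2.cvtColor(im,cv2.COLOR_RGB2HSV)
M={"white":(hsv[...,1]<70)&(hsv[...,2]>90),"brass":(hsv[...,0]>15)&(hsv[...,0]<35)&(hsv[...,1]>100)&(hsv[...,2]>80),"teal":(hsv[...,0]>75)&(hsv[...,0]<98)&(hsv[...,1]>80)&(hsv[...,2]>80)}
Z={"white":.045,"brass":.03,"teal":.083}
for k,m in M.items():
    n,l,s,c=cv2.connectedComponentsWithStats(m.astype(np.uint8))
    for i in range(1,n):
        u,v=c[i]
        if s[i,4]>8 and 150<u<440 and 150<v<265:
            print(k,c[i].round(1),s[i],plane(f,c[i],Z[k])[0].round(3))
            if s[i,4]>800:
                cs,_=cv2.findContours((l==i).astype(np.uint8),cv2.RETR_EXTERNAL,cv2.CHAIN_APPROX_NONE)
                r=cv2.minAreaRect(cs[0]); b=cv2.boxPoints(r); P=plane(f,b,.012); print(P.round(3), [np.linalg.norm(P[j]-P[(j+1)%4]).round(3) for j in range(4)])
crop=im[150:265,140:440]
crop=cv2.LUT(crop,(255*(np.arange(256)/255)**.6).astype(np.uint8))
cv2.imwrite("pics/c1.png",cv2.resize(crop[:,:,::-1],(798,306),interpolation=cv2.INTER_CUBIC))
E
```

```text
white [248.9 177.7] [     0      0    512    384 104173] [0.65  0.037 0.045]
[[ 0.024  0.805  0.012]
 [ 1.348  0.951  0.012]
 [ 1.318 -0.916  0.012]
 [ 0.01  -0.751  0.012]] [np.float64(1.333), np.float64(1.867), np.float64(1.318), np.float64(1.556)]
white [407.2 157.7] [392 138  32  41 750] [ 0.709 -0.459  0.045]
white [331.8 165.6] [329 151   7  29 130] [ 0.685 -0.22   0.045]
white [262. 162.] [262 156   1  13  13] [ 0.699 -0.004  0.045]
white [299.9 186. ] [293 177  17  15 102] [ 0.622 -0.119  0.045]
white [168.9 187.2] [164 183  10  10  69] [0.623 0.283 0.045]
white [255.5 201.4] [252 197   8  10  66] [0.575 0.017 0.045]
white [197.3 240. ] [ 173  223   49   35 1360] [0.459 0.193 0.045]
[[0.43  0.276 0.012]
 [0.52  0.265 0.012]
 [0.497 0.119 0.012]
 [0.408 0.131 0.012]] [np.float64(0.091), np.float64(0.148), np.float64(0.09), np.float64(0.147)]
white [325. 241.] [ 297  223   58   37 1610] [ 0.451 -0.19   0.045]
[[ 0.488 -0.102  0.012]
 [ 0.514 -0.275  0.012]
 [ 0.424 -0.285  0.012]
 [ 0.399 -0.115  0.012]] [np.float64(0.174), np.float64(0.091), np.float64(0.173), np.float64(0.09)]
brass [223.3 178.3] [219 174   9  10  78] [0.653 0.117 0.03 ]
brass [361.2 193. ] [359 190   6   7  36] [ 0.601 -0.31   0.03 ]
teal [301.4 178.2] [295 172  14  14 155] [ 0.636 -0.121  0.083]
```

View pics/c1.png

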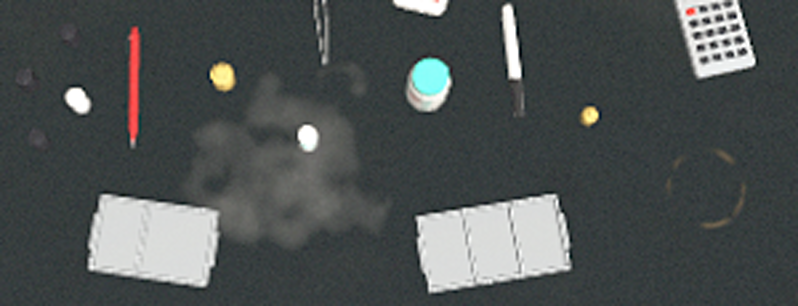

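The crop confirms the choices. The vials are at crop (78,100) and (308,137), the jar at (430,80), and the brass weights at (222,76) and (590,116). The short tray's small compartment is on the left (+y). Now I fix positions using both views.

```bash
cat >> h.py <<'E'
def masks(im):
    hsv=cv2.cvtColor(im,cv2.COLOR_RGB2HSV);h,s,v=cv2.split(hsv)
    return {"white":(s<70)&(v>90),"brass":(h>15)&(h<35)&(s>100)&(v>80),"teal":(h>75)&(h<98)&(s>80)&(v>80)}
def blobs(m):
    n,l,s,c=cv2.connectedComponentsWithStats(m.astype(np.uint8)); return l,s,c
E
python3 - <<'E'
from h import *
T=load("top0.pkl");S=load("scene0.pkl")
G={"vialA":("white",(168.9,187.2),(.623,.283),.022),"vialB":("white",(255.5,201.4),(.575,.017),.022),"LW":("brass",(223.3,178.3),(.653,.117),.018),"SW":("brass",(361.2,193),(.601,-.31),.014),"jar":("teal",(301.4,178.2),(.636,-.121),.075)}
mt,ms=masks(T["img"]),masks(S["img"])
for k,(c,uv,xy,z) in G.items():
    l,s,cc=blobs(ms[c]); p=proj(S,[*xy,z])[0]
    sel=[i for i in range(1,len(s)) if s[i,4]>8]
    i=min(sel,key=lambda i:np.linalg.norm(cc[i]-p))
    o1,d1=ray(T,uv);o2,d2=ray(S,cc[i]);d1,d2=d1[0],d2[0]
    ab=np.linalg.lstsq(np.c_[d1,-d2],o2-o1,rcond=None)[0]
    A,B=o1+ab[0]*d1,o2+ab[1]*d2
    print(k,p.round(),cc[i].round(1),s[i],"X",((A+B)/2).round(4),"gap",np.linalg.norm(A-B).round(4))
for n,f,m in(("top",T,mt),("scene",S,ms)):
    for nm,xy in(("short",(.462,.198)),("long",(.456,-.194))):
        l,s,cc=blobs(m["white"]); p=proj(f,[*xy,.004])[0]
        i=min([i for i in range(1,len(s)) if s[i,4]>500],key=lambda i:np.linalg.norm(cc[i]-p))
        h=cv2.convexHull(cv2.findContours((l==i).astype(np.uint8),0,cv2.CHAIN_APPROX_NONE)[0][0])
        for e in np.arange(2,12,.5):
            q=cv2.approxPolyDP(h,e,True)
            if len(q)<=4:break
        P=plane(f,q,.012 if n=="top" else .010)[:,:2]
        print(n,nm,p,cc[i],P.round(3).tolist(),"c",P.mean(0).round(4),[np.linalg.norm(P[j]-P[j-1]).round(3) for j in range(len(P))])
E
```

```text
vialA [189. 250.] [185.  246.2] [175 235  17  25 216] X [0.6278 0.287  0.0308] gap 0.0037
vialB [279. 208.] [277.3 205.5] [273 196  10  21 167] X [0.5793 0.0177 0.0264] gap 0.0007
LW [227. 217.] [225.7 216.1] [220 206  12  20 203] X [0.656  0.118  0.0194] gap 0.0012
SW [329. 167.] [328.5 166.4] [326 161   6  11  58] X [ 0.6043 -0.3126  0.0154] gap 0.0005
jar [287. 164.] [286.2 163.8] [278 158  17  12 171] X [ 0.6382 -0.1218  0.076 ] gap 0.0
top short [197.40041258 240.72318101] [197.33382353 239.95220588] [[0.517, 0.258], [0.497, 0.125], [0.414, 0.136], [0.43, 0.269]] c [0.4642 0.1969] [np.float64(0.087), np.float64(0.135), np.float64(0.084), np.float64(0.133)]
top long [324.71266055 241.18341508] [324.96956522 241.00869565] [[0.507, -0.27], [0.424, -0.279], [0.402, -0.119], [0.488, -0.109]] c [ 0.455  -0.1942] [np.float64(0.163), np.float64(0.084), np.float64(0.161), np.float64(0.087)]
scene short [280.67273055 262.54986707] [278.62639495 261.40417273] [[0.416, 0.132], [0.427, 0.281], [0.51, 0.268], [0.501, 0.118]] c [0.4636 0.1998] [np.float64(0.087), np.float64(0.149), np.float64(0.084), np.float64(0.15)]
scene long [360.13581378 195.26601753] [359.42778289 194.49402024] [[0.428, -0.286], [0.398, -0.106], [0.48, -0.092], [0.516, -0.279]] c [ 0.4555 -0.1909] [np.float64(0.088), np.float64(0.182), np.float64(0.084), np.float64(0.19)]
```

Measurements from the two views agree to within a few mm: heights match and gaps are ≤4 mm. The tray sides match from above. In the scene view the long sides come out 11–25 mm too long, but the centres agree to about 3 mm, so I use those. I start with the small weight, keeping the jaws along world x.

Emit:
send_rows(
  motion=[
    {"dp": [0.033, 0.03, 0], "rot": [0, 0, 0.115], "grip": 0.05},
    {"dp": [0.033, 0.03, 0], "rot": [0, 0, 0.115], "grip": 0.05},
    {"dp": [0.033, 0.03, 0], "rot": [0, 0, 0.115], "grip": 0.05},
    {"dp": [0.033, 0.03, 0], "rot": [0, 0, 0.115], "grip": 0.05},
    {"dp": [0.033, 0.03, 0], "rot": [0, 0, 0.115], "grip": 0.05},
    {"dp": [0.033, 0.03, 0], "rot": [0, 0, 0.115], "grip": 0.05},
    {"dp": [0.033, 0.03, 0], "rot": [0, 0, 0.115], "grip": 0.05},
    {"dp": [0.033, 0.03, 0], "rot": [0, 0, 0.115], "grip": 0.05},
    {"dp": [0.033, 0.03, 0], "rot": [0, 0, 0.115], "grip": 0.05},
    {"dp": [0.033, 0.03, 0], "rot": [0, 0, 0.115], "grip": 0.05},
    {"dp": [0, 0, 0], "rot": [0, 0, 0], "grip": 0.05},
  ],
  grip_force=40,
)

```text
clock: 1.48
tcp_pos: [0.614, -0.3007, 0.2249]
orientation: [-3.14, -0.066, 0.014]
contact_force: [0.6, 0.3, -0.8]
grip_width: 0.0502
```

Emit:
send_rows(
  motion=[
    {"dp": [-0.005, -0.006, -0.04], "rot": [0, 0, -0.04], "grip": 0.05},
    {"dp": [-0.005, -0.006, -0.04], "rot": [0, 0, 0], "grip": 0.05},
    {"dp": [0, 0, -0.04], "rot": [0, 0, 0], "grip": 0.05},
    {"dp": [0, 0, -0.04], "rot": [0, 0, 0], "grip": 0.05},
    {"dp": [0, 0, 0], "rot": [0, 0, 0], "grip": 0.05},
  ],
)

```text
clock: 2.1
tcp_pos: [0.5994, -0.3173, 0.0598]
orientation: [3.14, -0.01, -0.019]
contact_force: [0.8, -0.0, -0.4]
grip_width: 0.0501
```

```bash
python3 - <<'E'
from bench import get_obs, imaging
from h import *
o=get_obs();print(o["tcp_pos"],o["orientation"])
f=imaging.grab_frame("scene");p=proj(f,[.604,-.3125,.01])[0];t=proj(f,o["tcp_pos"])[0];print(p,t)
u,v=p.astype(int);c=f["img"][v-50:v+40,u-60:u+60]
cv2.imwrite("pics/c2.png",cv2.resize(c[:,:,::-1],(800,600),interpolation=cv2.INTER_CUBIC))
E
```

```text
[ 0.59942921 -0.31726809  0.0598176 ] [ 3.13965664 -0.01041458 -0.01880167]
[328.54206879 168.17021796] [331.69765297 151.89472344]
```

View pics/c2.png

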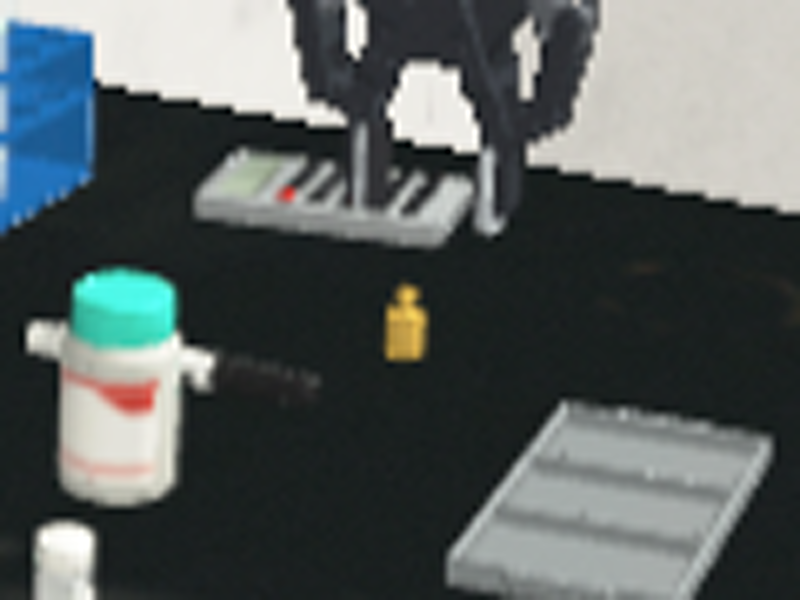

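The fingertips (about (425,215) in the crop) straddle the line to the weight at (405,325), so the calibration holds. Lowering and gripping.

Emit:
send_rows(
  motion=[
    {"dp": [0.005, 0.005, -0.015], "rot": [0, 0, 0], "grip": 0.05},
    {"dp": [0, 0, -0.02], "rot": [0, 0, 0], "grip": 0.05},
    {"dp": [0, 0, -0.015], "rot": [0, 0, 0], "grip": 0.05},
    {"dp": [0, 0, -0.004], "rot": [0, 0, 0], "grip": 0.03},
    {"dp": [0, 0, 0], "rot": [0, 0, 0], "grip": 0.01},
    {"dp": [0, 0, 0], "rot": [0, 0, 0], "grip": 0.01},
    {"dp": [0, 0, 0], "rot": [0, 0, 0], "grip": 0.01},
    {"dp": [0, 0, 0], "rot": [0, 0, 0], "grip": 0.01},
    {"dp": [0, 0, 0], "rot": [0, 0, 0], "grip": 0.01},
  ],
)

```text
clock: 3.28
tcp_pos: [0.61, -0.3145, 0.0106]
orientation: [3.134, -0.012, -0.0]
contact_force: [0.2, -0.4, -0.5]
grip_width: 0.0144
```

Emit:
send_rows(
  motion=[
    {"dp": [0, 0, 0], "rot": [0, 0, 0], "grip": 0.01},
    {"dp": [0, 0, 0], "rot": [0, 0, 0], "grip": 0.01},
  ],
)

```text
clock: 3.52
tcp_pos: [0.61, -0.3145, 0.0107]
orientation: [3.134, -0.012, 0.0]
contact_force: [-0.6, -0.3, -0.8]
grip_width: 0.0145
```

```bash
cat >> h.py <<'E'
def look(name,X,w=60,cam="scene"):
    from bench import get_obs, imaging
    o=get_obs();f=imaging.grab_frame(cam)
    u,v=proj(f,X)[0].astype(int);h=int(w*.75);u=np.clip(u,w,511-w);v=np.clip(v,h,383-h);c=f["img"][v-h:v+h,u-w:u+w]
    cv2.imwrite(f"pics/{name}.png",cv2.resize(c[:,:,::-1],(800,600),interpolation=cv2.INTER_CUBIC))
    print(o["clock"],o["tcp_pos"].round(4),o["orientation"].round(3),o["contact_force"].round(1),o["grip_width"],"crop origin",u-w,v-h,"scale",400/w)
    return f
E
python3 -c "
from h import *
look('c3',[.604,-.3125,.03],40)"
```

```text
3.525 [ 0.61   -0.3145  0.0107] [ 3.134 -0.012  0.   ] [-0.6 -0.3 -0.8] 0.014511516161756374 crop origin 288 131 scale 10.0
```

View pics/c3.png

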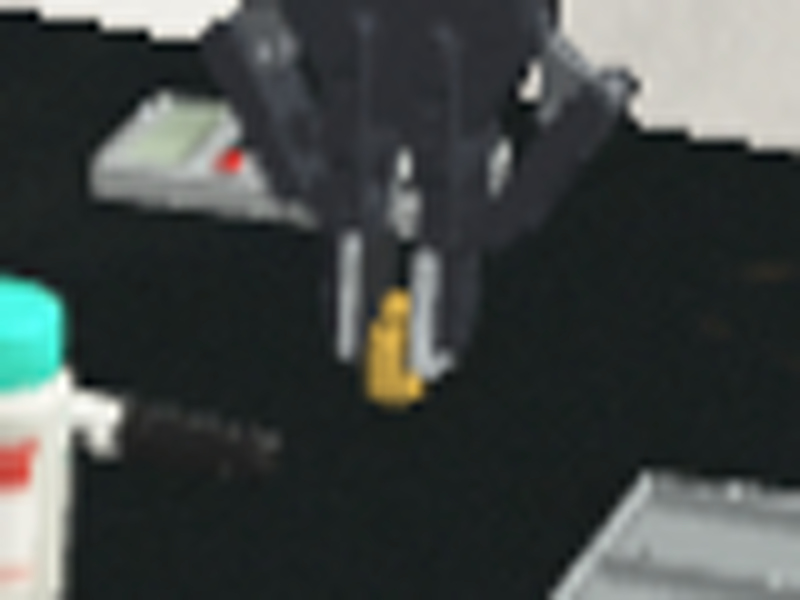

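```bash
python3 - <<'E'
from h import *
from bench import imaging
f=imaging.grab_frame("scene");T=imaging.grab_frame("top")
for x in(.5985,.6215):
  for y in (-.3255,-.3035): print(x,y,proj(f,[x,y,.0107])[0].round(1))
print("wt base exp",proj(f,[.604,-.3125,0])[0])
l,s,c=blobs(masks(f["img"])["brass"])
print([(c[i].round(1),s[i]) for i in range(1,len(s)) if 300<c[i][0]<350 and s[i,4]>5])
for y in(-.315,-.305,-.295): print(y,proj(f,[[.61,y,0],[.604,y,0]]).round(1))
l,s,c=blobs(masks(T["img"])["brass"])
print([(c[i].round(1),s[i]) for i in range(1,len(s)) if 340<c[i][0]<380 and 150<c[i][1]<230])
cv2.imwrite("pics/c4.png",cv2.resize(T["img"][165:225,320:400,::-1],(800,600),interpolation=cv2.INTER_CUBIC))
E
```

```text
0.5985 -0.3255 [332.2 167. ]
0.5985 -0.3035 [328.9 169.2]
0.6215 -0.3255 [325.1 165.5]
0.6215 -0.3035 [321.8 167.7]
wt base exp [328.34285864 171.35094651]
[(array([326.8, 165.6]), array([325, 160,   6,  11,  45], dtype=int32))]
-0.315 [[326.9 170.7]
 [328.7 171.1]]
-0.305 [[325.4 171.7]
 [327.2 172.1]]
-0.295 [[323.9 172.8]
 [325.7 173.2]]
[(array([359.5, 191. ]), array([359, 189,   2,   5,   8], dtype=int32))]
```

View pics/c4.png

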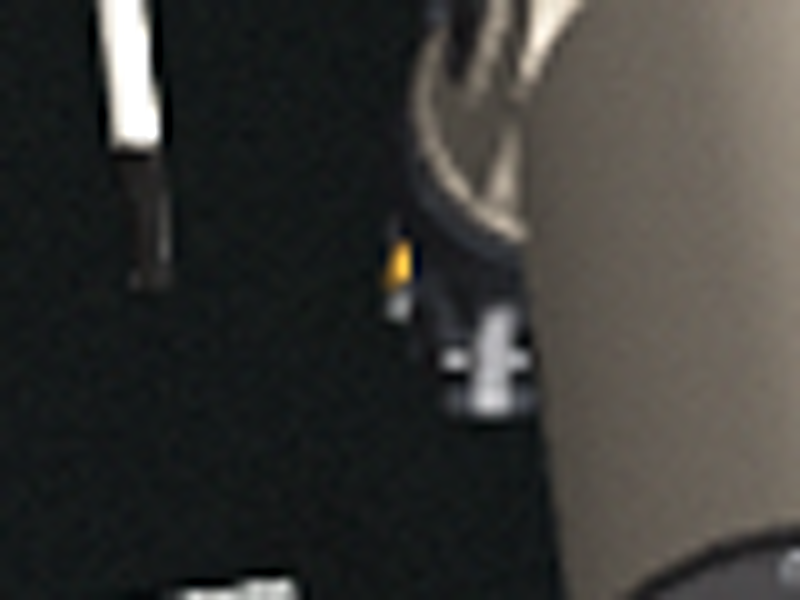

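The weight is between the fingers, but it looks about 5 mm off-centre towards +y and the grip is high. Regrasping lower.

Emit:
send_rows(
  motion=[
    {"dp": [0, 0, 0], "rot": [0, 0, 0], "grip": 0.05},
    {"dp": [0, 0, 0], "rot": [0, 0, 0], "grip": 0.05},
    {"dp": [0, 0.003, -0.004], "rot": [0, 0, 0], "grip": 0.05},
    {"dp": [0, 0.002, -0.003], "rot": [0, 0, 0], "grip": 0.05},
    {"dp": [0, 0, 0], "rot": [0, 0, 0], "grip": 0.03},
    {"dp": [0, 0, 0], "rot": [0, 0, 0], "grip": 0.01},
    {"dp": [0, 0, 0], "rot": [0, 0, 0], "grip": 0.01},
    {"dp": [0, 0, 0], "rot": [0, 0, 0], "grip": 0.01},
    {"dp": [0, 0, 0], "rot": [0, 0, 0], "grip": 0.01},
  ],
)

```text
clock: 4.8
tcp_pos: [0.61, -0.3091, 0.0031]
orientation: [3.134, -0.012, -0.0]
contact_force: [-0.7, -0.5, -0.4]
grip_width: 0.0152
```

Emit:
send_rows(
  motion=[
    {"dp": [0, 0, 0.02], "rot": [0, 0, 0], "grip": 0.01},
    {"dp": [0, 0, 0.04], "rot": [0, 0, 0], "grip": 0.01},
    {"dp": [0, 0, 0.05], "rot": [0, 0, 0], "grip": 0.01},
    {"dp": [0, 0, 0.05], "rot": [0, 0, 0], "grip": 0.01},
    {"dp": [-0.005, 0.02, 0.02], "rot": [0, 0, 0], "grip": 0.01},
    {"dp": [-0.012, 0.045, 0], "rot": [0, 0, 0], "grip": 0.01},
    {"dp": [-0.012, 0.047, 0], "rot": [0, 0, 0], "grip": 0.01},
    {"dp": [-0.012, 0.047, 0], "rot": [0, 0, 0], "grip": 0.01},
    {"dp": [-0.012, 0.047, 0], "rot": [0, 0, 0], "grip": 0.01},
    {"dp": [-0.012, 0.047, 0], "rot": [0, 0, 0], "grip": 0.01},
    {"dp": [-0.012, 0.047, 0], "rot": [0, 0, 0], "grip": 0.01},
    {"dp": [-0.012, 0.047, 0], "rot": [0, 0, 0], "grip": 0.01},
    {"dp": [-0.012, 0.047, 0], "rot": [0, 0, 0], "grip": 0.01},
    {"dp": [-0.012, 0.047, 0], "rot": [0, 0, 0], "grip": 0.01},
    {"dp": [-0.012, 0.045, 0], "rot": [0, 0, 0], "grip": 0.01},
    {"dp": [-0.01, 0.03, 0], "rot": [0, 0, 0], "grip": 0.01},
    {"dp": [0, 0, 0], "rot": [0, 0, 0], "grip": 0.01},
  ],
)

```text
clock: 6.92
tcp_pos: [0.4712, 0.2227, 0.2159]
orientation: [3.129, -0.013, 0.05]
contact_force: [-0.6, -0.7, -0.6]
grip_width: 0.0149
```

Emit:
send_rows(
  motion=[
    {"dp": [0, 0.012, -0.04], "rot": [0.01, 0.03, 0], "grip": 0.01},
    {"dp": [0, 0.003, -0.045], "rot": [0, 0, 0], "grip": 0.01},
    {"dp": [0, 0, -0.045], "rot": [0, 0, 0], "grip": 0.01},
    {"dp": [0, 0, -0.03], "rot": [0, 0, 0], "grip": 0.01},
    {"dp": [0, 0, -0.01], "rot": [0, 0, 0], "grip": 0.01},
    {"dp": [0, 0, 0], "rot": [0, 0, 0], "grip": 0.01},
  ],
)

```text
clock: 7.68
tcp_pos: [0.4776, 0.2328, 0.0482]
orientation: [3.139, -0.025, 0.021]
contact_force: [0.1, 0.8, 0.2]
grip_width: 0.0152
```

```bash
python3 -c "
from h import *
look('c5',[.464,.2,.03],60)"
```

```text
7.675 [0.4776 0.2328 0.0482] [ 3.139 -0.025  0.021] [0.1 0.8 0.2] 0.015193924753232757 crop origin 219 206 scale 6.666666666666667
```

View pics/c5.png

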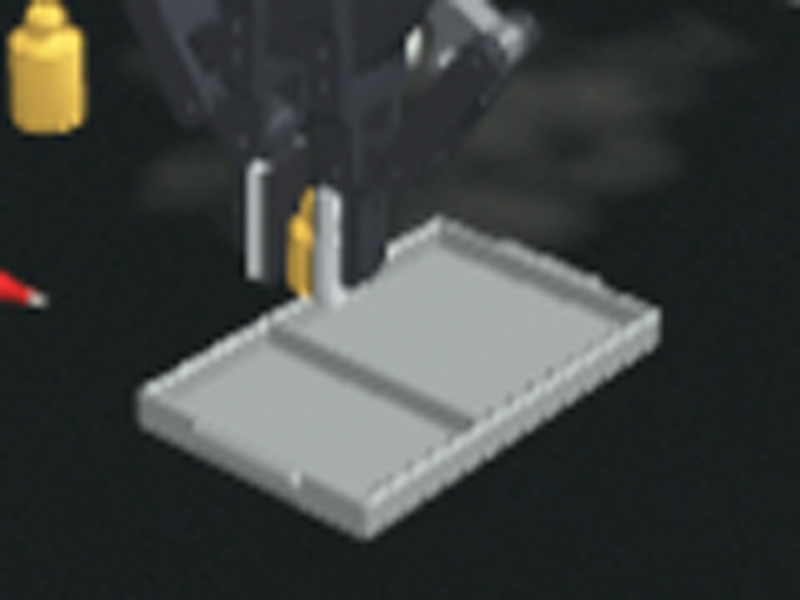

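```bash
python3 -c "
from h import *
f=load('scene0.pkl')
q=np.array([[270,328],[140,397],[368,512],[470,425],[440,222],[658,315]])/6.6667+[219,206]
print(plane(f,q,.012).round(3))
# small weight pose seen
print(proj(f,[[.470,.238,.004],[.46,.171,.004]]))"
```

```text
[[0.505 0.209 0.012]
 [0.516 0.261 0.012]
 [0.43  0.274 0.012]
 [0.428 0.222 0.012]
 [0.495 0.125 0.012]
 [0.411 0.138 0.012]]
[[266.3888829  270.69185075]
 [288.40365548 256.81952781]]
```

Emit:
send_rows(
  motion=[
    {"dp": [-0.006, 0.006, -0.008], "rot": [0, 0.01, 0], "grip": 0.01},
    {"dp": [-0.001, 0.001, -0.015], "rot": [0, 0, 0], "grip": 0.01},
    {"dp": [0, 0, -0.01], "rot": [0, 0, 0], "grip": 0.01},
    {"dp": [0, 0, -0.004], "rot": [0, 0, 0], "grip": 0.01},
    {"dp": [0, 0, 0], "rot": [0, 0, 0], "grip": 0.01},
  ],
)

```text
clock: 8.35
tcp_pos: [0.4721, 0.2414, 0.0117]
orientation: [3.141, -0.025, 0.012]
contact_force: [1.4, -0.8, -0.4]
grip_width: 0.015
```

Emit:
send_rows(
  motion=[
    {"dp": [0, 0, -0.003], "rot": [0, 0, 0], "grip": 0.01},
    {"dp": [0, 0, -0.002], "rot": [0, 0, 0], "grip": 0.01},
    {"dp": [0, 0, 0], "rot": [0, 0, 0], "grip": 0.01},
  ],
)

```text
clock: 8.72
tcp_pos: [0.4724, 0.2415, 0.0071]
orientation: [3.141, -0.025, 0.013]
contact_force: [-1.0, -0.5, 1.4]
grip_width: 0.0147
```

Contact has just begun, so I release and rise, then go over to the jar at (0.638, -0.122).

Emit:
send_rows(
  motion=[
    {"dp": [0, 0, 0], "rot": [0, 0, 0], "grip": 0.045},
    {"dp": [0, 0, 0], "rot": [0, 0, 0], "grip": 0.045},
    {"dp": [0, 0, 0.003], "rot": [0, 0, 0], "grip": 0.045},
    {"dp": [0, 0, 0.03], "rot": [0, 0, 0], "grip": 0.045},
    {"dp": [0, 0, 0.05], "rot": [0, 0, 0], "grip": 0.06},
    {"dp": [0, -0.01, 0.06], "rot": [0, 0, 0], "grip": 0.07},
    {"dp": [0.015, -0.035, 0.02], "rot": [0, 0, 0], "grip": 0.07},
    {"dp": [0.022, -0.045, 0], "rot": [0, 0, 0], "grip": 0.07},
    {"dp": [0.022, -0.045, 0], "rot": [0, 0, 0], "grip": 0.07},
    {"dp": [0.022, -0.045, 0], "rot": [0, 0, 0], "grip": 0.07},
    {"dp": [0.022, -0.045, 0], "rot": [0, 0, 0], "grip": 0.07},
    {"dp": [0.022, -0.045, 0], "rot": [0, 0, 0], "grip": 0.07},
    {"dp": [0.02, -0.045, 0], "rot": [0, 0, 0], "grip": 0.07},
    {"dp": [0.015, -0.035, 0], "rot": [0, 0, 0], "grip": 0.07},
    {"dp": [0, 0, 0], "rot": [0, 0, 0], "grip": 0.07},
  ],
)

```text
clock: 10.6
tcp_pos: [0.6352, -0.1204, 0.1791]
orientation: [-3.141, 0.019, -0.023]
contact_force: [0.5, 0.8, 0.2]
grip_width: 0.0701
```

Emit:
send_rows(
  motion=[
    {"dp": [0.003, -0.002, -0.04], "rot": [0, 0.012, 0], "grip": 0.07},
    {"dp": [0, 0, -0.045], "rot": [0, 0, 0], "grip": 0.07},
    {"dp": [0, 0, -0.04], "rot": [0, 0, 0], "grip": 0.07},
    {"dp": [0, 0, -0.015], "rot": [0, 0, 0], "grip": 0.07},
    {"dp": [0, 0, 0], "rot": [0, 0, 0], "grip": 0.07},
  ],
)

```text
clock: 11.22
tcp_pos: [0.6387, -0.1177, 0.0383]
orientation: [-3.139, 0.014, -0.009]
contact_force: [-0.2, 0.1, 0.9]
grip_width: 0.0699
```

Emit:
send_rows(
  motion=[
    {"dp": [0, -0.004, -0.004], "rot": [0, 0, 0], "grip": 0.07},
    {"dp": [0, 0, -0.003], "rot": [0, 0, 0], "grip": 0.055},
    {"dp": [0, 0, 0], "rot": [0, 0, 0], "grip": 0.04},
    {"dp": [0, 0, 0], "rot": [0, 0, 0], "grip": 0.04},
    {"dp": [0, 0, 0], "rot": [0, 0, 0], "grip": 0.04},
    {"dp": [0, 0, 0], "rot": [0, 0, 0], "grip": 0.04},
    {"dp": [0, 0, 0], "rot": [0, 0, 0], "grip": 0.04},
  ],
)

```text
clock: 12.1
tcp_pos: [0.6414, -0.1221, 0.0355]
orientation: [-3.14, 0.014, -0.02]
contact_force: [0.7, -0.8, -1.4]
grip_width: 0.0457
```

Emit:
send_rows(
  motion=[
    {"dp": [0, 0, 0.02], "rot": [0, 0, 0], "grip": 0.04},
    {"dp": [0, 0, 0.035], "rot": [0, 0, 0], "grip": 0.04},
    {"dp": [0, 0, 0.035], "rot": [0, 0, 0], "grip": 0.04},
    {"dp": [0, 0, 0.025], "rot": [0, 0, 0], "grip": 0.04},
    {"dp": [-0.01, 0.018, 0], "rot": [0, 0, 0], "grip": 0.04},
    {"dp": [-0.02, 0.032, 0], "rot": [0, 0, 0], "grip": 0.04},
    {"dp": [-0.022, 0.035, 0], "rot": [0, 0, 0], "grip": 0.04},
    {"dp": [-0.022, 0.035, 0], "rot": [0, 0, 0], "grip": 0.04},
    {"dp": [-0.022, 0.035, 0], "rot": [0, 0, 0], "grip": 0.04},
    {"dp": [-0.022, 0.035, 0], "rot": [0, 0, 0], "grip": 0.04},
    {"dp": [-0.022, 0.035, 0], "rot": [0, 0, 0], "grip": 0.04},
    {"dp": [-0.022, 0.035, 0], "rot": [0, 0, 0], "grip": 0.04},
    {"dp": [-0.015, 0.023, 0], "rot": [0, 0, 0], "grip": 0.04},
    {"dp": [-0.005, 0.01, 0], "rot": [0, 0, 0], "grip": 0.04},
    {"dp": [0, 0, 0], "rot": [0, 0, 0], "grip": 0.04},
  ],
)

```text
clock: 13.98
tcp_pos: [0.4372, 0.188, 0.1538]
orientation: [-3.141, -0.006, -0.008]
contact_force: [1.3, -0.6, -2.7]
grip_width: 0.0453
```

Emit:
send_rows(
  motion=[
    {"dp": [0.012, -0.009, 0], "rot": [0, 0, 0], "grip": 0.04},
    {"dp": [0.01, -0.007, -0.02], "rot": [0, 0, 0], "grip": 0.04},
    {"dp": [0, 0, -0.03], "rot": [0, 0, 0], "grip": 0.04},
    {"dp": [0, 0, -0.025], "rot": [0, 0, 0], "grip": 0.04},
    {"dp": [0, 0, -0.01], "rot": [0, 0, 0], "grip": 0.04},
    {"dp": [0, 0, 0], "rot": [0, 0, 0], "grip": 0.04},
  ],
)

```text
clock: 14.72
tcp_pos: [0.4683, 0.1608, 0.0661]
orientation: [3.139, -0.019, 0.014]
contact_force: [0.4, -0.6, -1.6]
grip_width: 0.0452
```

```bash
python3 -c "
from h import *
look('c6',[.464,.2,.03],60)"
```

```text
14.725 [0.4683 0.1608 0.0661] [ 3.139 -0.019  0.014] [ 0.4 -0.6 -1.6] 0.04520449244388862 crop origin 219 206 scale 6.666666666666667
```

View pics/c6.png

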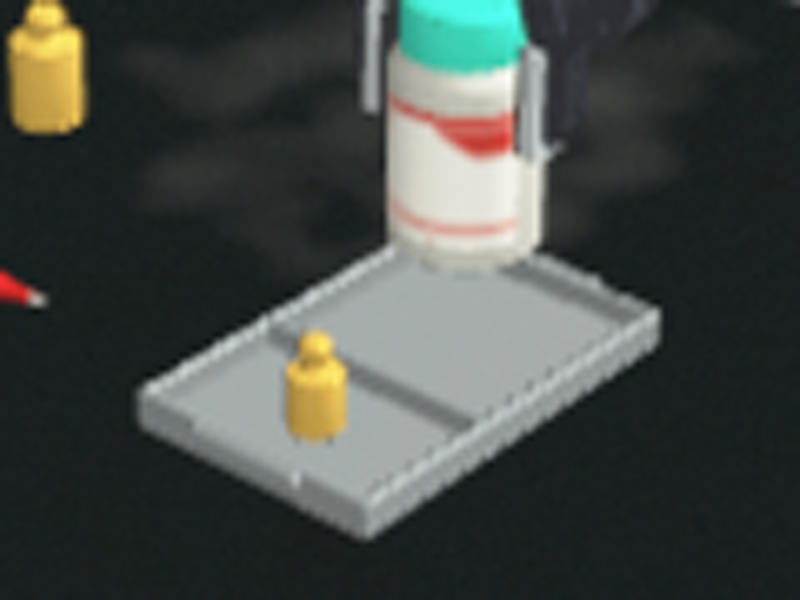

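The small weight stands upright at crop (317,405), inside its compartment. The jar hangs upright at (465,150). It needs about 8 mm in -x and 10 mm in +y, then lowering.

Emit:
send_rows(
  motion=[
    {"dp": [-0.006, 0.008, 0], "rot": [0, 0, 0], "grip": 0.04},
    {"dp": [-0.002, 0.002, -0.008], "rot": [0, 0, 0], "grip": 0.04},
    {"dp": [0, 0, -0.008], "rot": [0, 0, 0], "grip": 0.04},
    {"dp": [0, 0, -0.005], "rot": [0, 0, 0], "grip": 0.04},
    {"dp": [0, 0, 0], "rot": [0, 0, 0], "grip": 0.04},
  ],
)

```text
clock: 15.4
tcp_pos: [0.4614, 0.1725, 0.0462]
orientation: [3.141, -0.018, 0.021]
contact_force: [0.6, 0.7, -2.0]
grip_width: 0.0454
```

Emit:
send_rows(
  motion=[
    {"dp": [0, 0, -0.004], "rot": [0, 0, 0], "grip": 0.04},
    {"dp": [0, 0, -0.002], "rot": [0, 0, 0], "grip": 0.04},
    {"dp": [0, 0, 0], "rot": [0, 0, 0], "grip": 0.04},
  ],
)

```text
clock: 15.78
tcp_pos: [0.4616, 0.1724, 0.0398]
orientation: [3.14, -0.018, 0.021]
contact_force: [-0.0, 0.4, -1.8]
grip_width: 0.0449
```

Emit:
send_rows(
  motion=[
    {"dp": [0, 0, -0.001], "rot": [0, 0, 0], "grip": 0.04},
    {"dp": [0, 0, -0.001], "rot": [0, 0, 0], "grip": 0.04},
    {"dp": [0, 0, 0], "rot": [0, 0, 0], "grip": 0.04},
  ],
)

```text
clock: 16.15
tcp_pos: [0.4618, 0.1725, 0.0386]
orientation: [3.14, -0.018, 0.022]
contact_force: [-0.2, -0.0, -1.6]
grip_width: 0.0454
```

Emit:
send_rows(
  motion=[
    {"dp": [0, 0, -0.0015], "rot": [0, 0, 0], "grip": 0.04},
    {"dp": [0, 0, -0.001], "rot": [0, 0, 0], "grip": 0.04},
    {"dp": [0, 0, 0], "rot": [0, 0, 0], "grip": 0.04},
  ],
)

```text
clock: 16.52
tcp_pos: [0.4619, 0.1726, 0.0387]
orientation: [3.139, -0.018, 0.025]
contact_force: [-0.1, -0.5, -1.4]
grip_width: 0.0454
```

Emit:
send_rows(
  motion=[
    {"dp": [0, 0, -0.003], "rot": [0, 0, 0], "grip": 0.04},
    {"dp": [0, 0, 0], "rot": [0, 0, 0], "grip": 0.04},
  ],
)

```text
clock: 16.77
tcp_pos: [0.4619, 0.1731, 0.0384]
orientation: [3.137, -0.018, 0.026]
contact_force: [-0.2, -0.0, -1.7]
grip_width: 0.045
```

Emit:
send_rows(
  motion=[
    {"dp": [0, 0, 0], "rot": [0, 0, 0], "grip": 0.065},
    {"dp": [0, 0, 0], "rot": [0, 0, 0], "grip": 0.065},
    {"dp": [0, 0, 0], "rot": [0, 0, 0], "grip": 0.065},
    {"dp": [0, 0, 0.02], "rot": [0, 0, 0], "grip": 0.065},
    {"dp": [0, 0, 0.04], "rot": [0, 0.015, 0], "grip": 0.065},
    {"dp": [0, 0, 0.05], "rot": [0, 0, 0], "grip": 0.065},
    {"dp": [0, 0, 0.02], "rot": [0, 0, 0], "grip": 0.065},
    {"dp": [0.02, -0.005, 0], "rot": [0, 0, 0], "grip": 0.055},
    {"dp": [0.04, -0.011, 0], "rot": [0, 0, 0], "grip": 0.055},
    {"dp": [0.04, -0.011, 0], "rot": [0, 0, 0], "grip": 0.055},
    {"dp": [0.04, -0.011, 0], "rot": [0, 0, 0], "grip": 0.055},
    {"dp": [0.03, -0.01, 0], "rot": [0, 0, 0], "grip": 0.055},
    {"dp": [0.02, -0.006, 0], "rot": [0, 0, 0], "grip": 0.055},
    {"dp": [0, 0, 0], "rot": [0, 0, 0], "grip": 0.055},
  ],
)

```text
clock: 18.52
tcp_pos: [0.6567, 0.1157, 0.1691]
orientation: [3.137, -0.018, -0.003]
contact_force: [0.2, -0.5, -0.7]
grip_width: 0.0552
```

```bash
python3 -c "
from h import *
f=look('c7',[.52,.17,.03],80)
l,s,c=blobs(masks(f['img'])['brass']);print([(c[i].round(1),s[i]) for i in range(1,len(s)) if s[i,4]>25 and s[i,4]<400])"
```

```text
18.525 [0.6567 0.1157 0.1691] [ 3.137e+00 -1.800e-02 -3.000e-03] [ 0.2 -0.5 -0.7] 0.05523933991879534 crop origin 183 177 scale 5.0
[(array([187.3, 174. ]), array([182, 171,  12,   7,  38], dtype=int32)), (array([225.7, 216.1]), array([220, 206,  12,  20, 203], dtype=int32)), (array([136.1, 212.9]), array([122, 208,  30,  10, 151], dtype=int32)), (array([266., 264.]), array([262, 256,   9,  16, 118], dtype=int32))]
```

View pics/c7.png

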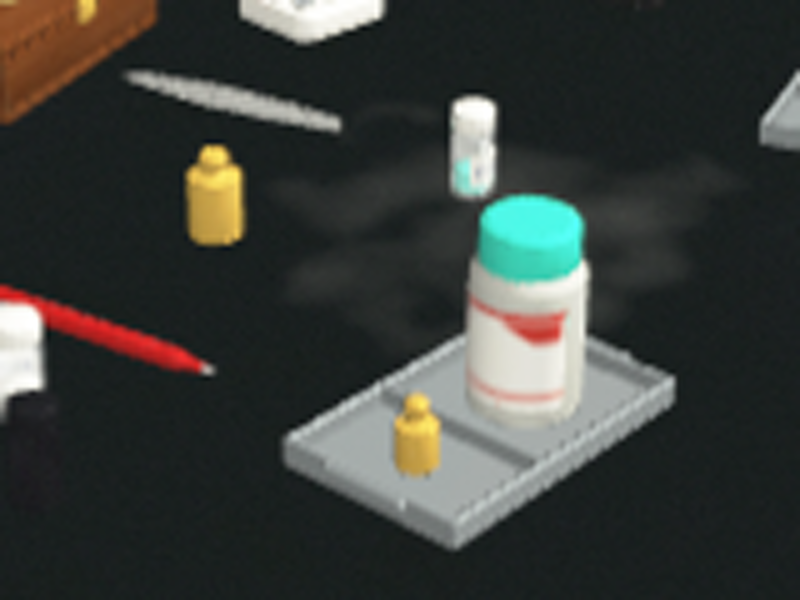

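The jar (crop (527,310)) and the small weight (417,440) stand upright in their compartments. Next is the large weight.

Emit:
send_rows(
  motion=[
    {"dp": [0, 0.002, -0.04], "rot": [0, 0, 0], "grip": 0.055},
    {"dp": [0, 0, -0.045], "rot": [0, 0, 0], "grip": 0.055},
    {"dp": [0, 0, -0.04], "rot": [0, 0, 0], "grip": 0.055},
    {"dp": [0, 0, -0.015], "rot": [0, 0, 0], "grip": 0.055},
    {"dp": [0, 0, 0], "rot": [0, 0, 0], "grip": 0.055},
  ],
)

```text
clock: 19.2
tcp_pos: [0.6519, 0.122, 0.0277]
orientation: [3.139, -0.009, -0.003]
contact_force: [-0.1, 0.0, -0.5]
grip_width: 0.0552
```

Emit:
send_rows(
  motion=[
    {"dp": [0.004, -0.003, -0.012], "rot": [0, 0, 0], "grip": 0.055},
    {"dp": [0, 0, -0.007], "rot": [0, 0, 0], "grip": 0.055},
    {"dp": [0, 0, 0], "rot": [0, 0, 0], "grip": 0.03},
    {"dp": [0, 0, 0], "rot": [0, 0, 0], "grip": 0.015},
    {"dp": [0, 0, 0], "rot": [0, 0, 0], "grip": 0.015},
    {"dp": [0, 0, 0], "rot": [0, 0, 0], "grip": 0.015},
    {"dp": [0, 0, 0], "rot": [0, 0, 0], "grip": 0.015},
    {"dp": [0, 0, 0], "rot": [0, 0, 0], "grip": 0.015},
  ],
  grip_force=60,
)

```text
clock: 20.2
tcp_pos: [0.6589, 0.1196, 0.0123]
orientation: [3.14, -0.01, 0.007]
contact_force: [0.3, -0.2, -1.2]
grip_width: 0.0227
```

Emit:
send_rows(
  motion=[
    {"dp": [0, 0, 0.02], "rot": [0, 0, 0], "grip": 0.015},
    {"dp": [0, 0, 0.04], "rot": [0, 0, 0], "grip": 0.015},
    {"dp": [0, 0, 0.045], "rot": [0, 0, 0], "grip": 0.015},
    {"dp": [0, 0, 0.03], "rot": [0, 0, 0], "grip": 0.015},
    {"dp": [-0.011, -0.02, 0], "rot": [0, 0, 0], "grip": 0.015},
    {"dp": [-0.022, -0.036, 0], "rot": [0, 0, 0], "grip": 0.015},
    {"dp": [-0.024, -0.038, 0], "rot": [0, 0, 0], "grip": 0.015},
    {"dp": [-0.024, -0.038, 0], "rot": [0, 0, 0], "grip": 0.015},
    {"dp": [-0.024, -0.038, 0], "rot": [0, 0, 0], "grip": 0.015},
    {"dp": [-0.024, -0.038, 0], "rot": [0, 0, 0], "grip": 0.015},
    {"dp": [-0.024, -0.038, 0], "rot": [0, 0, 0], "grip": 0.015},
    {"dp": [-0.022, -0.034, 0], "rot": [0, 0, 0], "grip": 0.015},
    {"dp": [-0.012, -0.018, 0], "rot": [0, 0, 0], "grip": 0.015},
    {"dp": [0, 0, 0], "rot": [0, 0, 0], "grip": 0.015},
  ],
)

```text
clock: 21.95
tcp_pos: [0.4489, -0.1965, 0.1513]
orientation: [3.137, -0.026, -0.01]
contact_force: [0.6, -0.2, -0.9]
grip_width: 0.0227
```

Emit:
send_rows(
  motion=[
    {"dp": [0.005, 0.002, -0.035], "rot": [0, 0, 0], "grip": 0.015},
    {"dp": [0, 0, -0.035], "rot": [0, 0, 0], "grip": 0.015},
    {"dp": [0, 0, -0.025], "rot": [0, 0, 0], "grip": 0.015},
    {"dp": [0, 0, -0.008], "rot": [0, 0, 0], "grip": 0.015},
    {"dp": [0, 0, 0], "rot": [0, 0, 0], "grip": 0.015},
  ],
)

```text
clock: 22.58
tcp_pos: [0.4538, -0.1917, 0.0459]
orientation: [3.138, -0.024, -0.008]
contact_force: [-0.0, -0.4, -0.8]
grip_width: 0.0227
```

```bash
python3 -c "
from h import *
f=look('c8',[.456,-.19,.03],60)"
```

```text
22.575 [ 0.4538 -0.1917  0.0459] [ 3.138 -0.024 -0.008] [-0.  -0.4 -0.8] 0.02273056206692609 crop origin 300 141 scale 6.666666666666667
```

View pics/c8.png

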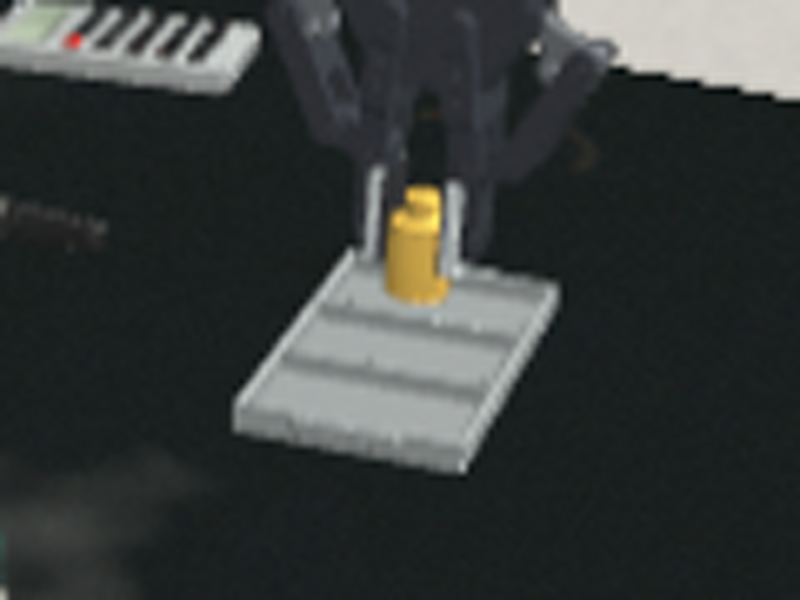

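```bash
python3 -c "
from h import *
f=load('scene0.pkl')
q=np.array([[325,308],[515,335],[287,355],[482,388],[235,408],[465,452],[352,252],[558,285]])/6.6667+[300,141]
print(plane(f,q,.012).round(3))
q=np.array([[418,300]])/6.6667+[300,141]
print(plane(f,q,.034).round(3))"
```

```text
[[ 0.495 -0.209  0.012]
 [ 0.422 -0.226  0.012]
 [ 0.489 -0.159  0.012]
 [ 0.415 -0.171  0.012]
 [ 0.485 -0.103  0.012]
 [ 0.399 -0.115  0.012]
 [ 0.51  -0.27   0.012]
 [ 0.426 -0.284  0.012]]
[[ 0.449 -0.188  0.034]]
```

Emit:
send_rows(
  motion=[
    {"dp": [0.001, 0.002, -0.012], "rot": [0, 0, 0], "grip": 0.015},
    {"dp": [0, 0, -0.008], "rot": [0, 0, 0], "grip": 0.015},
    {"dp": [0, 0, -0.004], "rot": [0, 0, 0], "grip": 0.015},
    {"dp": [0, 0, -0.002], "rot": [0, 0, 0], "grip": 0.015},
    {"dp": [0, 0, 0], "rot": [0, 0, 0], "grip": 0.015},
  ],
)

```text
clock: 23.25
tcp_pos: [0.4567, -0.1901, 0.0204]
orientation: [3.136, -0.024, -0.001]
contact_force: [0.3, 0.9, -0.4]
grip_width: 0.0229
```

Emit:
send_rows(
  motion=[
    {"dp": [0, -0.001, -0.003], "rot": [0, 0, 0], "grip": 0.015},
    {"dp": [0, 0, -0.002], "rot": [0, 0, 0], "grip": 0.015},
    {"dp": [0, 0, -0.001], "rot": [0, 0, 0], "grip": 0.015},
    {"dp": [0, 0, 0], "rot": [0, 0, 0], "grip": 0.015},
  ],
)

```text
clock: 23.75
tcp_pos: [0.4571, -0.1916, 0.016]
orientation: [3.135, -0.025, -0.001]
contact_force: [0.6, 0.2, -0.6]
grip_width: 0.0228
```

Emit:
send_rows(
  motion=[
    {"dp": [0, 0, -0.0015], "rot": [0, 0, 0], "grip": 0.015},
    {"dp": [0, 0, 0], "rot": [0, 0, 0], "grip": 0.045},
    {"dp": [0, 0, 0], "rot": [0, 0, 0], "grip": 0.045},
    {"dp": [0, 0, 0], "rot": [0, 0, 0], "grip": 0.045},
    {"dp": [0, 0, 0.02], "rot": [0, 0, 0], "grip": 0.045},
    {"dp": [0, 0, 0.045], "rot": [0, 0, 0], "grip": 0.045},
    {"dp": [0, 0, 0.03], "rot": [0, 0, 0], "grip": 0.045},
    {"dp": [0.012, 0.02, 0], "rot": [0, 0, 0], "grip": 0.05},
    {"dp": [0.022, 0.04, 0], "rot": [0, 0, 0], "grip": 0.05},
    {"dp": [0.025, 0.044, 0], "rot": [0, 0, 0], "grip": 0.05},
    {"dp": [0.025, 0.044, 0], "rot": [0, 0, 0], "grip": 0.05},
    {"dp": [0.022, 0.035, 0], "rot": [0, 0, 0], "grip": 0.05},
    {"dp": [0.012, 0.018, 0], "rot": [0, 0, 0], "grip": 0.05},
    {"dp": [0, 0, 0], "rot": [0, 0, 0], "grip": 0.05},
  ],
)

```text
clock: 25.5
tcp_pos: [0.5768, 0.0131, 0.112]
orientation: [3.134, -0.034, -0.003]
contact_force: [-0.5, -0.3, -0.1]
grip_width: 0.0499
```

Emit:
send_rows(
  motion=[
    {"dp": [0.002, 0.004, -0.035], "rot": [0, 0, 0], "grip": 0.05},
    {"dp": [0, 0, -0.03], "rot": [0, 0, 0], "grip": 0.05},
    {"dp": [0, 0, -0.015], "rot": [0, 0, 0], "grip": 0.05},
    {"dp": [0, 0, -0.006], "rot": [0, 0, 0], "grip": 0.05},
    {"dp": [0, 0, 0], "rot": [0, 0, 0], "grip": 0.05},
  ],
)

```text
clock: 26.12
tcp_pos: [0.5768, 0.0075, 0.0243]
orientation: [3.128, -0.048, -0.005]
contact_force: [0.1, -0.2, 0.2]
grip_width: 0.0501
```

Emit:
send_rows(
  motion=[
    {"dp": [0.002, 0.006, 0], "rot": [0, 0, 0], "grip": 0.05},
    {"dp": [0, 0.004, -0.005], "rot": [0, 0, 0], "grip": 0.05},
    {"dp": [0, 0, -0.002], "rot": [0, 0, 0], "grip": 0.05},
    {"dp": [0, 0, 0], "rot": [0, 0, 0], "grip": 0.05},
  ],
)

```text
clock: 26.62
tcp_pos: [0.5806, 0.0187, 0.0191]
orientation: [3.129, -0.048, 0.002]
contact_force: [-0.1, -0.1, 0.3]
grip_width: 0.0501
```

```bash
python3 -c "
from h import *
f=look('c9',[.55,-.08,.03],90)"
```

```text
26.625 [0.5806 0.0187 0.0191] [ 3.129e+00 -4.800e-02  2.000e-03] [-0.1 -0.1  0.3] 0.0500619077417336 crop origin 217 125 scale 4.444444444444445
```

View pics/c9.png

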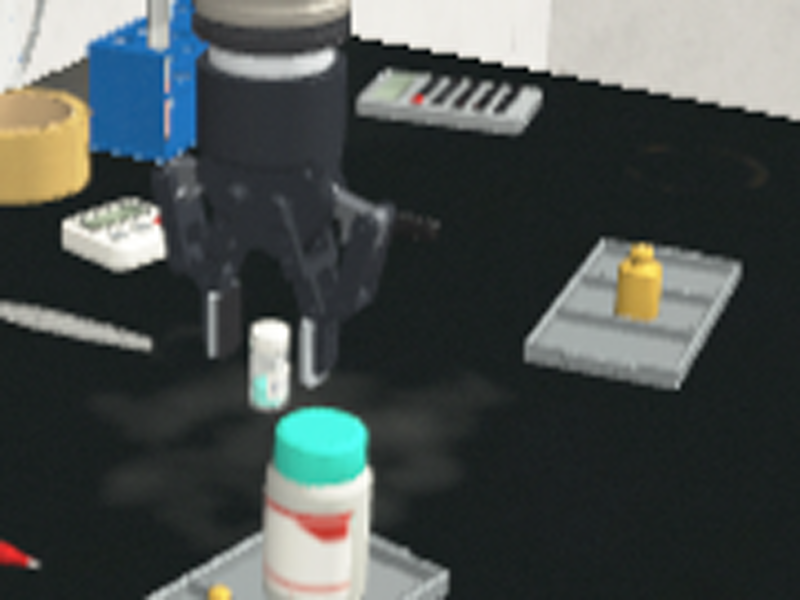

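The large weight stands in the middle compartment at (638,285), and the vial (268,365) sits between the fingers. Closing gently.

Emit:
send_rows(
  motion=[
    {"dp": [0, 0, 0], "rot": [0, 0, 0], "grip": 0.04},
    {"dp": [0, 0, 0], "rot": [0, 0, 0], "grip": 0.034},
    {"dp": [0, 0, 0], "rot": [0, 0, 0], "grip": 0.03},
    {"dp": [0, 0, 0], "rot": [0, 0, 0], "grip": 0.026},
    {"dp": [0, 0, 0], "rot": [0, 0, 0], "grip": 0.022},
    {"dp": [0, 0, 0], "rot": [0, 0, 0], "grip": 0.014},
    {"dp": [0, 0, 0], "rot": [0, 0, 0], "grip": 0.012},
    {"dp": [0, 0, 0], "rot": [0, 0, 0], "grip": 0.012},
    {"dp": [0, 0, 0], "rot": [0, 0, 0], "grip": 0.012},
    {"dp": [0, 0, 0], "rot": [0, 0, 0], "grip": 0.012},
  ],
  grip_force=30,
)

```text
clock: 27.92
tcp_pos: [0.5807, 0.0184, 0.0194]
orientation: [3.128, -0.049, 0.002]
contact_force: [0.5, -0.0, 0.9]
grip_width: 0.02
```

Emit:
send_rows(
  motion=[
    {"dp": [0, 0, 0.02], "rot": [0, 0, 0], "grip": 0.012},
    {"dp": [0, 0, 0.035], "rot": [0, 0, 0], "grip": 0.012},
    {"dp": [0, 0, 0.03], "rot": [0, 0, 0], "grip": 0.012},
    {"dp": [-0.01, -0.012, 0.01], "rot": [0, 0, 0], "grip": 0.012},
    {"dp": [-0.022, -0.026, 0], "rot": [0, 0, 0], "grip": 0.012},
    {"dp": [-0.026, -0.031, 0], "rot": [0, 0, 0], "grip": 0.012},
    {"dp": [-0.026, -0.031, 0], "rot": [0, 0, 0], "grip": 0.012},
    {"dp": [-0.022, -0.026, 0], "rot": [0, 0, 0], "grip": 0.012},
    {"dp": [-0.015, -0.018, 0], "rot": [0, 0, 0], "grip": 0.012},
    {"dp": [-0.006, -0.008, 0], "rot": [0, 0, 0], "grip": 0.012},
    {"dp": [0, 0, 0], "rot": [0, 0, 0], "grip": 0.012},
  ],
)

```text
clock: 29.3
tcp_pos: [0.4423, -0.1422, 0.1207]
orientation: [3.126, -0.055, -0.002]
contact_force: [0.5, -0.1, 0.2]
grip_width: 0.0194
```

Emit:
send_rows(
  motion=[
    {"dp": [0.003, 0.003, -0.02], "rot": [0, 0, 0], "grip": 0.012},
    {"dp": [0.001, 0.001, -0.03], "rot": [0, 0, 0], "grip": 0.012},
    {"dp": [0, 0, -0.02], "rot": [0, 0, 0], "grip": 0.012},
    {"dp": [0, 0, -0.006], "rot": [0, 0, 0], "grip": 0.012},
    {"dp": [0, 0, 0], "rot": [0, 0, 0], "grip": 0.012},
  ],
)

```text
clock: 29.92
tcp_pos: [0.4509, -0.134, 0.0438]
orientation: [3.128, -0.046, 0.007]
contact_force: [0.6, 0.0, -0.2]
grip_width: 0.0197
```

Emit:
send_rows(
  motion=[
    {"dp": [-0.002, -0.003, -0.008], "rot": [0, 0, 0], "grip": 0.012},
    {"dp": [0, 0, -0.005], "rot": [0, 0, 0], "grip": 0.012},
    {"dp": [0, 0, -0.003], "rot": [0, 0, 0], "grip": 0.012},
    {"dp": [0, 0, 0], "rot": [0, 0, 0], "grip": 0.012},
  ],
)

```text
clock: 30.42
tcp_pos: [0.4501, -0.1374, 0.0283]
orientation: [3.127, -0.046, 0.011]
contact_force: [1.0, -0.3, 0.4]
grip_width: 0.0198
```

Emit:
send_rows(
  motion=[
    {"dp": [0, 0, -0.003], "rot": [0, 0, 0], "grip": 0.012},
    {"dp": [0, 0, -0.0015], "rot": [0, 0, 0], "grip": 0.012},
    {"dp": [0, 0, -0.001], "rot": [0, 0, 0], "grip": 0.012},
    {"dp": [0, 0, 0], "rot": [0, 0, 0], "grip": 0.012},
  ],
)

```text
clock: 30.92
tcp_pos: [0.4505, -0.1376, 0.0233]
orientation: [3.126, -0.046, 0.013]
contact_force: [0.1, -0.1, -1.4]
grip_width: 0.0202
```

Emit:
send_rows(
  motion=[
    {"dp": [0, 0, -0.001], "rot": [0, 0, 0], "grip": 0.012},
    {"dp": [0, 0, 0], "rot": [0, 0, 0], "grip": 0.026},
    {"dp": [0, 0, 0], "rot": [0, 0, 0], "grip": 0.04},
    {"dp": [0, 0, 0], "rot": [0, 0, 0], "grip": 0.045},
    {"dp": [0, 0, 0.02], "rot": [0, 0, 0], "grip": 0.045},
    {"dp": [0, 0, 0.045], "rot": [0, 0, 0], "grip": 0.045},
    {"dp": [0, 0, 0.045], "rot": [0, 0, 0], "grip": 0.045},
    {"dp": [0.012, 0.02, 0.005], "rot": [0, 0, 0], "grip": 0.045},
    {"dp": [0.018, 0.044, 0], "rot": [0, 0, 0], "grip": 0.045},
    {"dp": [0.018, 0.045, 0], "rot": [0, 0, 0], "grip": 0.045},
    {"dp": [0.018, 0.045, 0], "rot": [0, 0, 0], "grip": 0.045},
    {"dp": [0.018, 0.045, 0], "rot": [0, 0, 0], "grip": 0.045},
    {"dp": [0.018, 0.045, 0], "rot": [0, 0, 0], "grip": 0.045},
    {"dp": [0.018, 0.045, 0], "rot": [0, 0, 0], "grip": 0.045},
    {"dp": [0.018, 0.045, 0], "rot": [0, 0, 0], "grip": 0.045},
    {"dp": [0.018, 0.045, 0], "rot": [0, 0, 0], "grip": 0.045},
    {"dp": [0.01, 0.025, 0], "rot": [0, 0, 0], "grip": 0.045},
    {"dp": [0, 0, 0], "rot": [0, 0, 0], "grip": 0.045},
  ],
)

```text
clock: 33.17
tcp_pos: [0.6178, 0.2777, 0.1386]
orientation: [3.125, -0.057, 0.007]
contact_force: [-1.3, -0.1, 0.5]
grip_width: 0.0452
```

```bash
python3 -c "
from h import *
f=look('c10',[.55,.03,.03],128)"
```

```text
33.175 [0.6178 0.2777 0.1386] [ 3.125 -0.057  0.007] [-1.3 -0.1  0.5] 0.045154220110436814 crop origin 157 113 scale 3.125
```

View pics/c10.png

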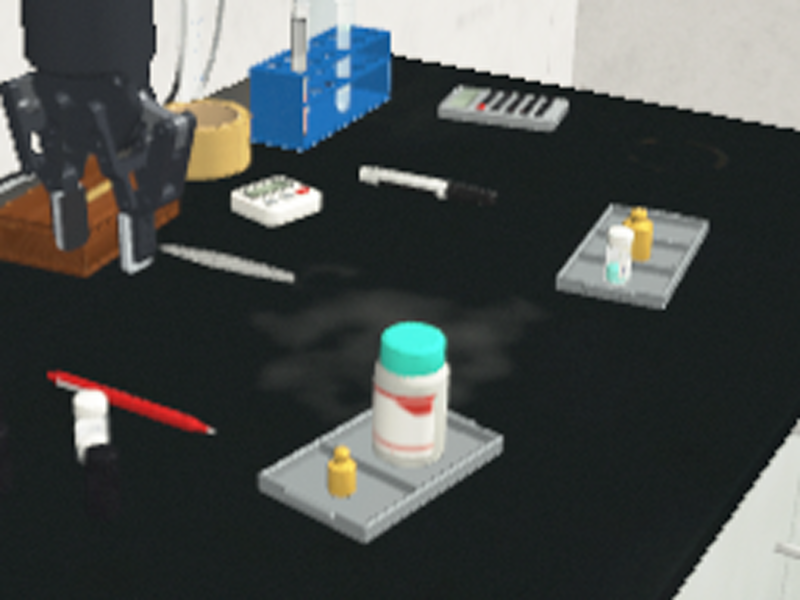

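```bash
python3 - <<'E'
from h import *
S=load("scene0.pkl");T=load("top0.pkl")
im=S["img"]
w=masks(im)["white"]; print(w[232:262,172:196].astype(int).sum(1))
g=im[228:280,170:200].max(2); 
print("black top",plane(S,[[189,258.6]],.043).round(3))
print("cap top scene",plane(S,[[184.8,239],[186.4,239]],.045).round(3))
l,s,c=blobs(masks(T["img"])["white"])
ys,xs=np.nonzero(l[180:195,160:178]); 
print("\n".join("".join("%4d"%v for v in r) for r in T["img"][181:195,161:177].max(2)))
for d in([148,178],[151,199],[165,161]): print(d,plane(T,d,.03).round(3))
hsv=cv2.cvtColor(T["img"],cv2.COLOR_RGB2HSV); red=((hsv[...,0]<8)|(hsv[...,0]>172))&(hsv[...,1]>150)&(hsv[...,2]>100)
red[:150]=0;red[:,:180]=0;red[:,200:]=0; y,x=np.nonzero(red); print("pen",plane(T,[[x[y.argmin()],y.min()],[x[y.argmax()],y.max()]],.005).round(3))
E
```

```text
[ 0  0  0  3  6  6  9  9 11 11 12 11 11 11 11 11 11 11 11 11 11 11 11  7
  4  2  2  2  0  0]
black top [[0.579 0.333 0.043]]
cap top scene [[0.632 0.284 0.045]
 [0.63  0.282 0.045]]
  26  24  25  22  21  24  22  21  19  21  22  25  25  24  23  23
  24  26  24  21  18  14  13  15  17  12  21  25  25  27  26  24
  24  24  25  20  36 142 231 238 227 153   7  21  25  23  25  25
  27  24  20  25 141 255 255 255 255 255 129  15  23  22  30  24
  25  23  16  75 240 255 255 255 255 255 255  36  18  25  25  28
  26  26  17 106 253 255 255 255 255 255 255 112  31  16  24  25
  24  24  18  64 242 255 255 255 255 255 255 232 119  16  22  23
  22  22  20  23 179 255 255 255 255 255 255 255 179  33  23  23
  24  24  24  15  41 203 255 255 255 254 255 255 178  44  20  26
  24  27  23  21  14  33 137 238 255 255 255 255 149  24  24  24
  26  25  26  25  24  13  44 163 252 255 252 204  80  14  24  26
  24  25  25  25  27  21  17  29  91 141 126  84  30  23  24  27
  25  26  24  24  25  23  23  22  23  20  12  19  19  24  28  25
  24  25  27  24  29  28  24  21  22  23  24  27  24  22  26  22
[148, 178] [[0.657 0.353 0.03 ]]
[151, 199] [[0.59  0.341 0.03 ]]
[165, 161] [[0.711 0.301 0.03 ]]
pen [[0.721 0.226 0.005]
 [0.584 0.226 0.005]]
```

Vial A stands at (0.627, 0.285), the nearest black vial about 65 mm off and the pen 59 mm off, so the fingers fit. Descending.

Emit:
send_rows(
  motion=[
    {"dp": [0.009, 0.007, -0.035], "rot": [0, 0, 0], "grip": 0.045},
    {"dp": [0, 0, -0.035], "rot": [0, 0, 0], "grip": 0.045},
    {"dp": [0, 0, -0.012], "rot": [0, 0, 0], "grip": 0.045},
    {"dp": [0, 0, 0], "rot": [0, 0, 0], "grip": 0.045},
  ],
)

```text
clock: 33.72
tcp_pos: [0.6275, 0.2757, 0.0554]
orientation: [3.119, -0.069, 0.008]
contact_force: [-0.4, -0.1, -0.1]
grip_width: 0.0451
```

Emit:
send_rows(
  motion=[
    {"dp": [0, 0.006, 0], "rot": [0.02, 0, 0], "grip": 0.045},
    {"dp": [0, 0.003, -0.012], "rot": [0, 0, 0], "grip": 0.045},
    {"dp": [0, 0, -0.012], "rot": [0, 0, 0], "grip": 0.045},
    {"dp": [0, 0, -0.006], "rot": [0, 0, 0], "grip": 0.045},
    {"dp": [0, 0, 0], "rot": [0, 0, 0], "grip": 0.045},
  ],
)

```text
clock: 34.35
tcp_pos: [0.6291, 0.2854, 0.0267]
orientation: [-3.139, 0.071, -0.014]
contact_force: [-1.1, -0.3, -0.2]
grip_width: 0.0448
```

Emit:
send_rows(
  motion=[
    {"dp": [-0.001, 0, -0.006], "rot": [0, 0, 0], "grip": 0.045},
    {"dp": [0, 0, -0.002], "rot": [0, 0, 0], "grip": 0.045},
    {"dp": [0, 0, 0], "rot": [0, 0, 0], "grip": 0.038},
    {"dp": [0, 0, 0], "rot": [0, 0, 0], "grip": 0.033},
    {"dp": [0, 0, 0], "rot": [0, 0, 0], "grip": 0.029},
    {"dp": [0, 0, 0], "rot": [0, 0, 0], "grip": 0.025},
    {"dp": [0, 0, 0], "rot": [0, 0, 0], "grip": 0.022},
    {"dp": [0, 0, 0], "rot": [0, 0, 0], "grip": 0.014},
    {"dp": [0, 0, 0], "rot": [0, 0, 0], "grip": 0.012},
    {"dp": [0, 0, 0], "rot": [0, 0, 0], "grip": 0.012},
    {"dp": [0, 0, 0], "rot": [0, 0, 0], "grip": 0.012},
  ],
)

```text
clock: 35.72
tcp_pos: [0.6287, 0.2858, 0.0191]
orientation: [-3.138, 0.071, -0.016]
contact_force: [0.4, 0.5, 0.3]
grip_width: 0.0196
```

Emit:
send_rows(
  motion=[
    {"dp": [0, 0, 0.02], "rot": [0, 0, 0], "grip": 0.012},
    {"dp": [0, 0, 0.04], "rot": [0, 0, 0], "grip": 0.012},
    {"dp": [0, 0, 0.045], "rot": [0, 0, 0], "grip": 0.012},
    {"dp": [0, 0, 0.02], "rot": [0, 0, 0], "grip": 0.012},
    {"dp": [-0.006, -0.02, 0.005], "rot": [0, 0, 0], "grip": 0.012},
    {"dp": [-0.011, -0.035, 0], "rot": [0, 0, 0], "grip": 0.012},
    {"dp": [-0.014, -0.045, 0], "rot": [0, 0, 0], "grip": 0.012},
    {"dp": [-0.014, -0.046, 0], "rot": [0, 0, 0], "grip": 0.012},
    {"dp": [-0.014, -0.046, 0], "rot": [0, 0, 0], "grip": 0.012},
    {"dp": [-0.014, -0.046, 0], "rot": [0, 0, 0], "grip": 0.012},
    {"dp": [-0.014, -0.046, 0], "rot": [0, 0, 0], "grip": 0.012},
    {"dp": [-0.014, -0.046, 0], "rot": [0, 0, 0], "grip": 0.012},
    {"dp": [-0.014, -0.046, 0], "rot": [0, 0, 0], "grip": 0.012},
    {"dp": [-0.014, -0.046, 0], "rot": [0, 0, 0], "grip": 0.012},
    {"dp": [-0.014, -0.044, 0], "rot": [0, 0, 0], "grip": 0.012},
    {"dp": [-0.01, -0.032, 0], "rot": [0, 0, 0], "grip": 0.012},
    {"dp": [-0.005, -0.015, 0], "rot": [0, 0, 0], "grip": 0.012},
    {"dp": [0, 0, 0], "rot": [0, 0, 0], "grip": 0.012},
  ],
)

```text
clock: 37.98
tcp_pos: [0.4384, -0.2592, 0.1419]
orientation: [3.137, -0.097, -0.031]
contact_force: [0.1, 0.6, -0.4]
grip_width: 0.0197
```

Emit:
send_rows(
  motion=[
    {"dp": [0.014, 0.007, 0], "rot": [0, -0.02, 0], "grip": 0.012},
    {"dp": [0.009, 0.005, -0.02], "rot": [0, 0, 0], "grip": 0.012},
    {"dp": [0, 0, -0.035], "rot": [0, 0, 0], "grip": 0.012},
    {"dp": [0, 0, -0.03], "rot": [0, 0, 0], "grip": 0.012},
    {"dp": [0, 0, -0.006], "rot": [0, 0, 0], "grip": 0.012},
    {"dp": [0, 0, 0], "rot": [0, 0, 0], "grip": 0.012},
  ],
)

```text
clock: 38.72
tcp_pos: [0.4712, -0.2341, 0.0503]
orientation: [-3.138, 0.072, -0.018]
contact_force: [0.1, 0.6, 0.0]
grip_width: 0.0198
```

Emit:
send_rows(
  motion=[
    {"dp": [-0.007, -0.011, 0], "rot": [0, 0.01, 0], "grip": 0.012},
    {"dp": [0, -0.001, -0.008], "rot": [0, 0, 0], "grip": 0.012},
    {"dp": [0, 0, -0.006], "rot": [0, 0, 0], "grip": 0.012},
    {"dp": [0, 0, -0.003], "rot": [0, 0, 0], "grip": 0.012},
    {"dp": [0, 0, 0], "rot": [0, 0, 0], "grip": 0.012},
  ],
)

```text
clock: 39.35
tcp_pos: [0.4656, -0.2477, 0.0349]
orientation: [-3.14, 0.073, -0.009]
contact_force: [-0.1, 0.1, -0.5]
grip_width: 0.0196
```

```bash
python3 -c "
from h import *
f=look('c11',[.456,-.19,.03],60)"
```

```text
39.35 [ 0.4656 -0.2477  0.0349] [-3.14   0.073 -0.009] [-0.1  0.1 -0.5] 0.019582540903403604 crop origin 300 141 scale 6.666666666666667
```

View pics/c11.png

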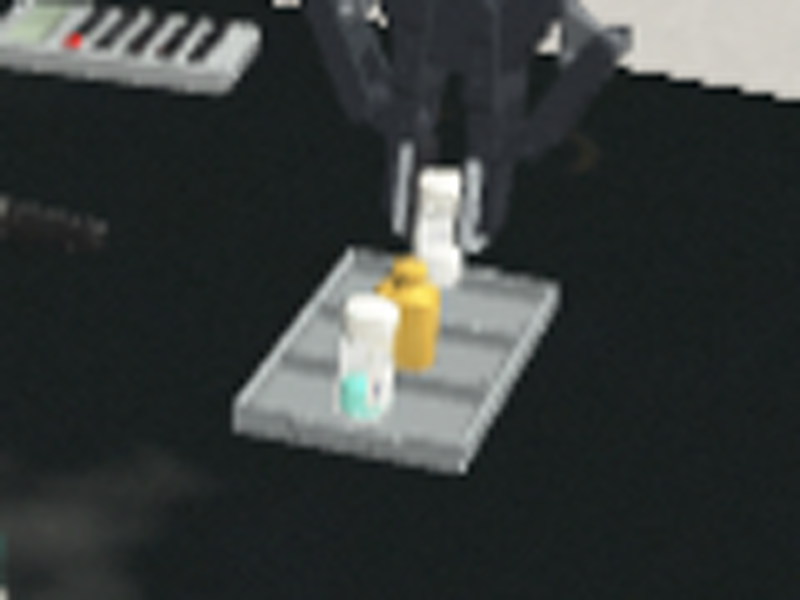

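The held vial (440,230) is over the far compartment. The weight and first vial stand upright, though the weight's base looks near the front divider, which I'll measure afterwards. Lowering the vial.

Emit:
send_rows(
  motion=[
    {"dp": [0, 0, -0.005], "rot": [0, 0, 0], "grip": 0.012},
    {"dp": [0, 0, -0.004], "rot": [0, 0, 0], "grip": 0.012},
    {"dp": [0, 0, -0.0015], "rot": [0, 0, 0], "grip": 0.012},
    {"dp": [0, 0, 0], "rot": [0, 0, 0], "grip": 0.012},
  ],
)

```text
clock: 39.9
tcp_pos: [0.4658, -0.2475, 0.0238]
orientation: [-3.14, 0.072, -0.009]
contact_force: [-0.1, 0.1, 1.2]
grip_width: 0.02
```

Emit:
send_rows(
  motion=[
    {"dp": [0, 0, -0.0015], "rot": [0, 0, 0], "grip": 0.012},
    {"dp": [0, 0, 0], "rot": [0, 0, 0], "grip": 0.026},
    {"dp": [0, 0, 0], "rot": [0, 0, 0], "grip": 0.04},
    {"dp": [0, 0, 0], "rot": [0, 0, 0], "grip": 0.045},
    {"dp": [0, 0, 0.02], "rot": [0, 0, 0], "grip": 0.045},
    {"dp": [0, 0, 0.045], "rot": [0, 0, 0], "grip": 0.045},
    {"dp": [0, 0, 0.05], "rot": [0, 0, 0], "grip": 0.045},
    {"dp": [0, 0, 0.05], "rot": [0, 0, 0], "grip": 0.045},
    {"dp": [0, -0.04, 0.02], "rot": [0, 0, 0], "grip": 0.045},
    {"dp": [0, -0.05, 0], "rot": [0, 0, 0], "grip": 0.045},
    {"dp": [0, -0.05, 0], "rot": [0, 0, 0], "grip": 0.045},
    {"dp": [0, -0.05, 0], "rot": [0, 0, 0], "grip": 0.045},
    {"dp": [0, -0.05, 0], "rot": [0, 0, 0], "grip": 0.045},
    {"dp": [0, -0.03, 0], "rot": [0, 0, 0], "grip": 0.045},
    {"dp": [0, 0, 0], "rot": [0, 0, 0], "grip": 0.045},
  ],
)

```text
clock: 41.78
tcp_pos: [0.4633, -0.5246, 0.2139]
orientation: [3.139, -0.067, 0.009]
contact_force: [0.1, 0.4, -0.4]
grip_width: 0.0449
```

```bash
python3 - <<'E'
from h import *
f=look('c12',[.456,-.19,.03],45)
from bench import imaging
T=imaging.grab_frame("top");mt,ms=masks(T["img"]),masks(f["img"])
def axis(f,m,xy,z,c):
    l,s,cc=blobs(m);p=proj(f,[*xy,z])[0]
    i=min([i for i in range(1,len(s)) if 8<s[i,4]<500],key=lambda i:np.linalg.norm(cc[i]-p));return cc[i],s[i]
for k,c,xy,z in(("LW","brass",(.455,-.192),.022),("SW","brass",(.471,.24),.018),("jar","teal",(.461,.172),.078)):
    a,sa=axis(T,mt[c],xy,z,c);b,sb=axis(f,ms[c],xy,z,c)
    o1,d1=ray(T,a);o2,d2=ray(f,b);d1,d2=d1[0],d2[0]
    ab=np.linalg.lstsq(np.c_[d1,-d2],o2-o1,rcond=None)[0]
    X=(o1+ab[0]*d1+o2+ab[1]*d2)/2
    t,yaw=((.455,-.193),.139) if k=="LW" else ((.464,.198),-.145)
    R=np.array([[np.cos(yaw),np.sin(yaw)],[-np.sin(yaw),np.cos(yaw)]])
    print(k,a.round(1),b.round(1),sa[4],sb[4],X.round(4),"gap",np.linalg.norm(o1+ab[0]*d1-o2-ab[1]*d2).round(4),"tray frame",(R@(X[:2]-t)).round(4))
h=T["img"][200:275,155:375]
cv2.imwrite("pics/c13.png",cv2.resize(h[:,:,::-1],(800,273),interpolation=cv2.INTER_CUBIC))
E
```

```text
41.775 [ 0.4633 -0.5246  0.2139] [ 3.139 -0.067  0.009] [ 0.1  0.4 -0.4] 0.04487801408381212 crop origin 315 153 scale 8.88888888888889
LW [325.1 240.4] [361.4 187.3] 58 102 [ 0.4548 -0.1926  0.0273] gap 0.0012 tray frame [-0.0002  0.0005]
SW [184.6 237.4] [266. 264.] 29 118 [0.4714 0.2361 0.0174] gap 0.0014 tray frame [0.0018 0.0388]
jar [202.5 238.2] [288.6 224.1] 155 325 [0.4601 0.1732 0.0791] gap 0.0007 tray frame [-0.0003 -0.0251]
```

View pics/c12.png

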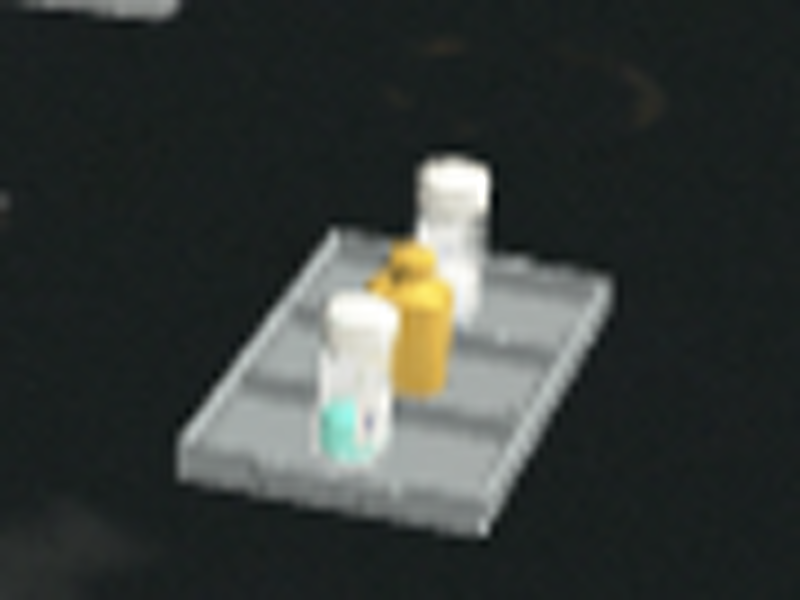

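View pics/c13.png

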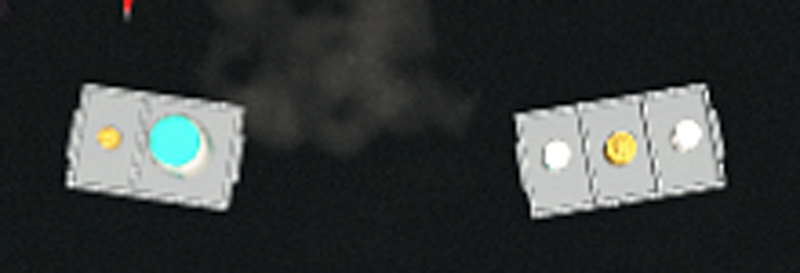

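Everything stands upright near the middle of its compartment in both views, so I'm handing in.

```bash
python3 -c "
from bench import hand_in
print(hand_in())"
```

```text
the job is handed in; nothing more can be done
None
```

Both kits are made up and handed in at about 42 s of the 128 s allowed. `hand_in()` gives no verdict, so success rests on my own last checks.

**Where things stand:**

| Thing | Compartment | Offset from compartment centre, tray x / y |
|---|---|---|
| Large weight | long tray, middle | -0.2 mm / 0.5 mm |
| Small weight | short tray, smaller | about 2 mm / 1 mm |
| Jar | short tray, larger | under 1 mm / about 2 mm |
| Two vials | long tray, ends | judged by eye only: upright and near centre in both views |

- **Released:** the arm is clear of everything, parked about 0.28 m to the side of the long tray and 0.21 m up.
- **Tipping and bystanders:** in the pictures no vial, nor the jar, was tipped. The pen, marker and tweezers lay as before in the last wide view, taken before the second vial was moved, and I did not measure them.

**What disagreed or went less than cleanly:**
- The first grasp of the small weight was too high and about 5 mm off-centre, so I opened and took it again.
- The finger opening read 1–2 mm below the known diameters on every grasp.
- The wrist force barely showed touchdown. I judged the jar's touchdown mainly from the height no longer falling.
- The trays' long sides came out 11–25 mm too long in the scene view, but their centres agreed with the top view to about 3 mm.

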